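# Open the safety-capped leather cleaner

### The job

Open the blue bottle of leather cleaner before the shoes are done: press its red push-and-turn safety cap down, keep it pressed while you twist it about a quarter turn counter-clockwise (seen from above) until it is free, then lift it straight up. Finish while still holding the cap in the gripper, level and right above the bottle so that drips fall back, its lower edge about 8 cm above the top of the bottle's neck plug. Leave everything else on the dresser where it stands.

Things in the scene. Friction and masses are not known exactly. Their poses are not given: they have to be found in the camera images.
- cap_center (a point): Centre (on the axis, half-way up) of the red ribbed round safety cap, 50 mm across, 38 mm high, 35 g, a loose piece sitting mouth down on the neck: top 19 mm above this point, lower edge 19 mm below. z up, x along the white bar on its top (in line with the bottle's x when locked). Locked, it turns only some 5 degrees and cannot be lifted; it never turns clockwise past that.
- plug (a joint): Travel (m) of the sprung plug under the cap: 0 with the cap at rest, growing as the cap is pressed down, spring 4 N at first, 9 N at 7 mm. Before it can turn, the cap must go down 5 mm (6 to 7 is safe; rigid stop at 8). Kept down, it turns counter-clockwise from above; from 60 degrees on it is free to lift (75 to 90 is safe; stop at about 130).
- neck_top (a point): Point on the bottle's axis at the top of the grey neck plug when unpressed (hidden by the cap at first): 172 mm above the dresser top, 15 mm above the centre of the closed cap. z up, x as the bottle's.
- bottle: Blue square bottle, 72 mm wide, clamped by steel jaws in a holder with a 110 mm square wooden foot, fixed to the dresser: it neither turns nor slides. Origin at the centre of the foot's underside. With its cap, 176 mm high, the tallest thing within reach. The neck under the cap's edge is no wider than the cap for 20 mm, so fingers may reach 8 mm past the edge.
- flask: Amber glass cologne flask with black stopper, 56 x 36 mm, 111 mm high, loose; origin at the centre of its underside. To be left alone.
- owl: White ceramic owl, 68 mm wide, 109 mm high, loose; origin at the centre of its underside. To be left alone.
- brush: Wooden shoe brush, 50 x 160 mm (long along its y), 44 mm high, loose; origin at the centre of its underside. To be left alone.
- dish: Round aluminium keyring dish, 124 mm across, 20 mm high, loose; origin at the centre of its underside. To be left alone.
- tin: Round black and brass shoe-polish tin, 75 mm across, 25 mm high, loose; origin at the centre of its underside. To be left alone.
There are look-alikes about, which are no part of the job. What is shaped like the bottle but pink or purple is not meant. Of the things that look like the part that bears cap_center, the largest one is meant.

How it is judged:
On the way, in this order (a step that is already met when the one before it is completed fails the run):
1. the cap is pressed down at least 4 mm from rest before it is turned (z of cap_center in the frame of neck_top below -0.019 m and angle between the x axis of cap_center and the x axis of neck_top, either way round below 0.3 rad and horizontal distance between cap_center and neck_top below 0.006 m), for 0.05 s.
2. the cap, still on the neck, is turned by more than 0.85 rad (angle between the x axis of cap_center and the x axis of neck_top, either way round above 0.85 rad and z of cap_center in the frame of neck_top below -0.005 m and horizontal distance between cap_center and neck_top below 0.008 m), for 0.05 s.
At the end, for the whole second after the job is handed in: The cap is held by the fingers (more than 1 N), touching the bottle no more, its lower edge 40 to 140 mm above the unpressed neck plug, its centre within 30 mm of the bottle's axis, its own axis within 0.3 rad of vertical (z of cap_center in the frame of neck_top between 0.059 and 0.159 m and horizontal distance between cap_center and neck_top below 0.03 m and angle between cap_center's own z axis and vertical below 0.3 rad and contact force between cap and the fingers above 1 N and contact force between cap and bottle below 0.1 N); the arm keeps its last pose, push and grip.
It fails at once if the glass cologne flask is moved more than 30 mm or tipped (distance of flask from where it was at the start of the episode above 0.03 m or angle between flask's own z axis and vertical above 0.4 rad).
It fails at once if the ceramic owl is moved more than 30 mm or tipped (distance of owl from where it was at the start of the episode above 0.03 m or angle between owl's own z axis and vertical above 0.4 rad).
It fails at once if the shoe brush is moved more than 30 mm or tipped (distance of brush from where it was at the start of the episode above 0.03 m or angle between brush's own z axis and vertical above 0.4 rad).
It fails at once if the keyring dish is moved more than 30 mm or tipped (distance of dish from where it was at the start of the episode above 0.03 m or angle between dish's own z axis and vertical above 0.4 rad).
It fails at once if the polish tin is moved more than 30 mm or tipped (distance of tin from where it was at the start of the episode above 0.03 m or angle between tin's own z axis and vertical above 0.4 rad).
It also fails if it takes over 35 s, if anything falls off the work surface, if the arm or the gripper's body presses on something with over 40 N, if the wrist force passes 120 N, or if a joint passes its speed limit or range.

### The arm

A 6-joint arm with a two-finger parallel gripper is mounted at the origin on the work surface. World frame = base frame: x ahead of the robot, y to its left, z up, the work surface at z = 0. Lengths are in m, angles in rad, forces in N, time in s.
With the tool pointing down it reaches from about 0.225 to 0.875 m from the base axis. Payload 3.4 kg.
Tool frame: the origin (TCP) lies at the very end of the fingers, on their centre line; the grasp point (between the pads) lies 19 mm behind it; z points along the fingers, y is the direction in which the jaws open and shut (so a half turn about z gives the same grasp; the last joint's range is limited). The gripper opens to 85 mm and grips with 20 to 120 N. Pads are 22 mm wide; open, the fingers measure 114 mm over their backs; the gripper's body (76 mm by 85 mm) begins 54 mm behind the grasp point. The pads swing forward as they close: fully open they stand 13 mm farther back than shut.
Start: joints at [-1.235, 0.276, 1.505, -0, 1.361, -0.121], TCP at [0.254, -0.516, 0.231] pointing down, gripper open.
Joint ranges: [-2.89, 2.89], [-0.75, 2.08], [0.22, 2.7], [-1.18, 4.32], [0.11, 2.71], [-2.7, 2.7]. Speed limits (rad/s): [2.57, 2.57, 3.14, 3.14, 3.14, 3.14].

### API

Orientations are given as a unit quaternion [w, x, y, z].
In Python, from rig import telemetry, cams, sign_off, spotter gives the robot as it stands.
- The arm moves only by the tool servo_tool, never from a script. Its argument "steps" is a list of rows, each a list of 6 numbers: the shift along the tool's x, y, z in mm, then the turn, a rotation vector about the tool's x, y, z in degrees. In form: [[x, y, z, ax, ay, az], ...]. A call has 1 to 8 rows; each row is the pose to reach, as a shift and turn from the pose commanded when the call began, along the tool's axes at that moment; what a row does not reach only later rows make up. A row lasts 1/10 s, in which the tool goes at most 50 mm and 8.59 degrees, less where a joint would pass 70% of its speed; a pose out of reach is approached as far as the arm can. A call with a gripper value outside its range is refused whole. "hand" is the closure in counts, from 0 (fully open) to 255 (shut), set as the call begins (left out, the last holds). The fingers move at their own pace and stop on an object; "grip_force" is the grip in N (left out, the last holds). Time passes only in rows, so rows that repeat a pose let the fingers close. It gives the time, the measured TCP pose, the force and the opening at its end, in the units of the state.
- telemetry.get_state(): the state, without advancing time (a new reading comes with each control period).
- cams.get_image(name): name is "side" or "top" or "wrist"; returns (picture, depth): 480x640x3 uint8, red, green, blue; 480x640 float32, m along the optical axis (not along the pixel's ray), 0 where there is no reading.
- cams.camera_model(name): a dict with "camera_matrix" (3x3 intrinsics, pixels), "origin" and "rotation" of the camera in the world; the wrist camera has in their place "tool_from_camera" (4x4, takes a point from camera to tool coordinates, whose origin is the TCP and whose axes are the flange's). Camera axes: x right, y up, looking along -z (the intrinsics and any distortion apply to the point x, -y, -z); pixel columns grow to the right and rows downward; lengths in m; the calibration is good to about 2 mm. A picture is of the moment at which its call begins: read the wrist's pose just before it. camera_model takes no time and is no camera call.
- sign_off(): hands the job in, once; it reports no verdict.
Trained networks look in the newest picture that a camera, given by its name, has taken for a name from the list of things; names that differ only in an ending like _2 or _b are one class to them, and where a whole thing is asked for, a point or a joint stands for the part that bears it (a point fixed in the world has none). Each returns a list of dicts, best first, with "conf" (0 to 1); they miss things now and then, are a little off and sometimes report something else, mostly with a low value. They report only what shows in the picture. A call takes as long as a camera call. They do not tell look-alikes from the thing itself.
- spotter.outline_of(query, camera): "region" (480x640 bool, what is visible of it) and "rect" ([left, top, width, height] in pixels, round what is visible of it).
The state is a dict: "clock": time; "qpos": joint angles; "qd": joint speeds; "effort": joint torques, N m; "position": TCP position; "ee_rot": TCP orientation; "contact_force": force on the tool from outside, world axes, zero at the start; "moment": the same for the moment, N m; "width": finger opening in m.
Only numpy, scipy, OpenCV 4.12 (cv2) and the standard library are available. Lean on these libraries where they do the work, as an engineer would, in place of code of your own. Each camera call takes 0.05 s, during which the arm holds its last target.

## Working session

There is one attempt and no reset: what is moved stays moved. The work goes in short steps, Python scripts to look and compute and a tool call to move; the robot and the scene stay as the last step left them, time stands still between calls to the robot, and variables do not carry over. Pictures are saved under pics/ and viewed, and the job is handed in when it is done.

Besides the shell and the picture viewer there is one more tool, called after "Request:" as name(argument=value, ...) on one line, values as JSON. servo_tool: Moves the arm, as the interface text tells. Its arguments: {"type":"object","properties":{"steps":{"type":"array","items":{"type":"array","items":{"type":"number"}}},"hand":{"type":"number"},"grip_force":{"type":"number"}},"required":["steps"]}

```bash
ls; mkdir -p pics
cat > h.py <<'E'
import numpy as np, cv2
from scipy.spatial.transform import Rotation as R
from rig import telemetry, cams, sign_off, spotter
def save(n,im): cv2.imwrite(f'pics/{n}.png',cv2.cvtColor(im,cv2.COLOR_RGB2BGR))
def campose(name,st=None):
    m=cams.camera_model(name); K=np.array(m['camera_matrix'])
    if 'origin' in m: return K,np.array(m['rotation']),np.array(m['origin']),m
    T=np.array(m['tool_from_camera']); q=st['ee_rot']; Rt=R.from_quat([q[1],q[2],q[3],q[0]]).as_matrix()
    return K,Rt@T[:3,:3],Rt@T[:3,3]+np.array(st['position']),m
def pts(depth,mask,K,Rc,o):
    v,u=np.nonzero(mask&(depth>0)); d=depth[v,u]
    x=(u-K[0,2])/K[0,0]*d; y=(v-K[1,2])/K[1,1]*d
    return np.c_[x,-y,-d]@Rc.T+o,u,v
E
python3 - <<'E'
from h import *
s=telemetry.get_state(); print(s)
for n in ['side','top','wrist']:
    s=telemetry.get_state()
    im,d=cams.get_image(n); save(n+'0',im); np.savez(f'{n}0.npz',im=im,d=d)
    print(n,cams.camera_model(n))
    K,Rc,o,_=campose(n,s)
    for q in ['cap_center','bottle']:
        for r in spotter.outline_of(q,n):
            P,u,v=pts(d,r['region'],K,Rc,o)
            print(q,r['conf'],r['rect'],P.min(0) if len(P) else None,P.max(0) if len(P) else None,np.median(P,0))
print(telemetry.get_state()['clock'])
E
```

```text
pics
{'clock': 0.0, 'qpos': array([-1.23500649e+00,  2.76595706e-01,  1.50611424e+00,  1.01040186e-05,
        1.36067215e+00, -1.20989125e-01]), 'qd': array([ 9.19295789e-04, -7.08616452e-06,  2.38874099e-03, -7.69756941e-04,
        1.64016598e-03,  8.83872833e-04]), 'effort': array([-4.48388055e-04, -4.16773224e+01, -2.45808095e+01, -3.37391984e-04,
        1.11706104e-02,  8.50189508e-06]), 'position': array([ 0.25344449, -0.5155641 ,  0.23044682]), 'ee_rot': array([-8.90095813e-04,  9.74032144e-01,  2.26407999e-01, -9.09973007e-05]), 'contact_force': array([0.20184144, 0.65431901, 0.15010274]), 'moment': array([-0.04666429, -0.04714789, -0.01411734]), 'width': 0.08507464401733213}
side {'camera_matrix': array([[541.13685649,   0.        , 325.01218607],
       [  0.        , 541.13685649, 239.26725777],
       [  0.        ,   0.        ,   1.        ]]), 'origin': array([-0.04315431,  0.707454  ,  0.83843094]), 'rotation': array([-0.30054957, -0.15399177,  0.4000907 ,  0.85198822])}Traceback (most recent call last):
  File "<stdin>", line 10, in <module>
  File "h.py", line 13, in pts
    return np.c_[x,-y,-d]@Rc.T+o,u,v
           ~~~~~~~~~~~~~~^~~~~
ValueError: matmul: Input operand 1 has a mismatch in its core dimension 0, with gufunc signature (n?,k),(k,m?)->(n?,m?) (size 4 is different from 3)
```

```bash
python3 - <<'E'
s=open('h.py').read()
s=s.replace("return K,np.array(m['rotation']),","return K,R.from_quat(np.roll(m['rotation'],-1)).as_matrix(),")
open('h.py','w').write(s)
E
python3 - <<'E'
from h import *
np.set_printoptions(precision=4,suppress=True)
for n in ['side','top','wrist']:
    s=telemetry.get_state()
    im,d=cams.get_image(n); save(n+'0',im); np.savez(f'{n}0.npz',im=im,d=d)
    K,Rc,o,m=campose(n,s)
    print(n,m.keys(),o,-Rc[:,2])
    for q in ['cap_center','bottle','flask','owl']:
        for r in spotter.outline_of(q,n):
            P,u,v=pts(d,r['region'],K,Rc,o)
            print(q,round(r['conf'],2),r['rect'],P.min(0) if len(P) else None,P.max(0) if len(P) else None,np.median(P,0))
print(telemetry.get_state()['clock'])
E
```

```text
side dict_keys(['camera_matrix', 'origin', 'rotation']) [-0.0432  0.7075  0.8384] [ 0.5029 -0.5892 -0.6324]
cap_center 0.97 [224.9, 353.2, 25.1, 27.6] [ 0.4764  0.3045 -0.0024] [0.539  0.3534 0.0348] [0.491  0.3366 0.028 ]
cap_center 0.62 [247.1, 244.7, 26.9, 32.2] [ 0.5264  0.0271 -0.0005] [0.7292 0.2221 0.1807] [0.5439 0.2034 0.1726]
cap_center 0.56 [223.0, 270.4, 17.2, 18.4] [ 0.6576  0.1297 -0.0036] [0.7253 0.1929 0.0348] [0.6737 0.1779 0.0265]
bottle 0.91 [120.1, 290.0, 79.7, 93.9] [ 0.5739  0.324  -0.0019] [0.7911 0.4774 0.1751] [0.6231 0.4189 0.0641]
bottle 0.9 [238.5, 273.5, 61.8, 65.0] [ 0.3909  0.0951 -0.0034] [0.6754 0.2976 0.1495] [0.5298 0.2191 0.058 ]
bottle 0.58 [267.6, 324.6, 75.6, 95.8] [ 0.2993  0.1784 -0.0033] [0.489  0.3634 0.1749] [0.3534 0.3114 0.0634]
flask 0.6 [293.3, 223.2, 20.9, 50.4] [ 0.5734 -0.0451  0.0001] [0.7001 0.0629 0.1142] [0.5921 0.0435 0.0677]
owl 0.62 [345.6, 183.5, 27.4, 45.5] [ 0.5642 -0.3102 -0.0028] [ 0.6722 -0.1351  0.1065] [ 0.5866 -0.1571  0.0554]
owl 0.2 [293.6, 225.1, 18.3, 47.1] [ 0.5738 -0.0451  0.0001] [0.7001 0.0629 0.1142] [0.5924 
[... 310 characters left out ...]
1879 0.0348] [0.678  0.1686 0.0291]
bottle 0.91 [89.1, 150.3, 77.5, 73.7] [ 0.5753  0.3315 -0.004 ] [0.7187 0.4529 0.1745] [0.6352 0.3822 0.0779]
bottle 0.85 [197.7, 197.3, 69.8, 65.4] [ 0.4834  0.1211 -0.0025] [0.6219 0.262  0.1329] [0.538  0.1686 0.0582]
bottle 0.75 [154.3, 281.1, 67.7, 68.1] [ 0.3024  0.2158 -0.0049] [0.4412 0.3669 0.1753] [0.3811 0.2706 0.0859]
flask 0.82 [297.6, 182.8, 22.4, 36.5] [0.5746 0.0006 0.0019] [0.6403 0.0582 0.115 ] [0.5999 0.0293 0.0752]
owl 0.55 [386.6, 181.4, 40.7, 39.9] [ 0.5672 -0.2242 -0.0024] [ 0.6398 -0.1381  0.1103] [ 0.5963 -0.1672  0.0828]
wrist dict_keys(['camera_matrix', 'tool_from_camera']) [ 0.314  -0.4855  0.3734] [-0.2424 -0.1186 -0.9629]
0.85
```

View pics/side0.png

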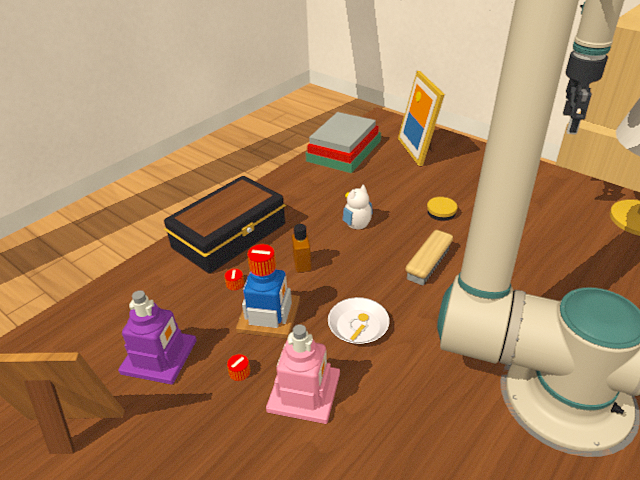

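View pics/top0.png

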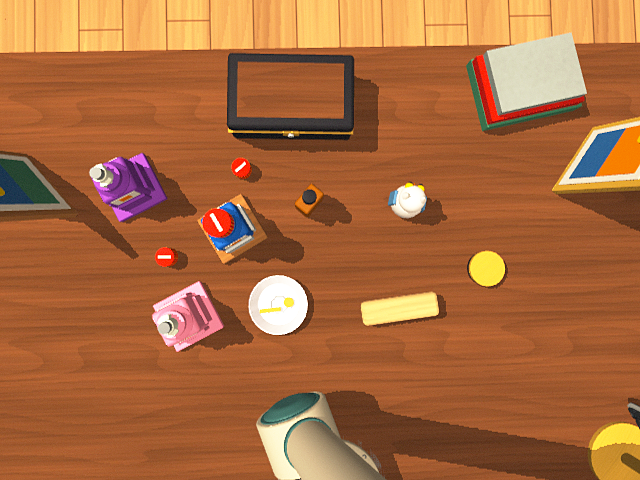

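View pics/wrist0.png

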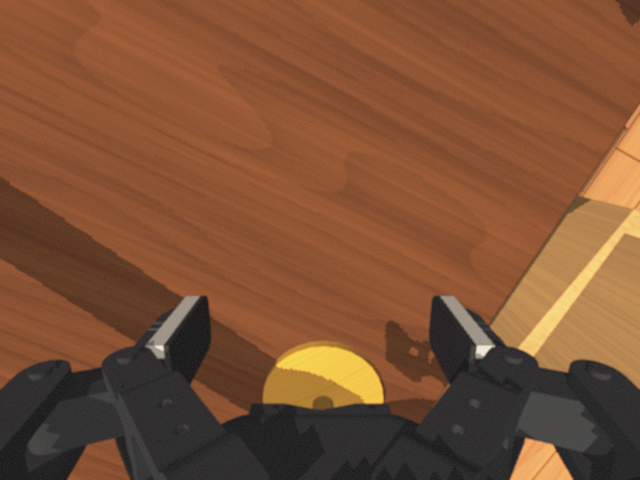

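The side view shows the target cap at about (261,260) and the top view at about (218,223), on the blue bottle. Two small red look-alike caps lie on the dresser. Next I'll measure the cap's position and the bottle's yaw.

```bash
cat > m.py <<'E'
from h import *
np.set_printoptions(precision=4,suppress=True)
for n,box in [('side',(240,240,285,280)),('top',(195,200,240,245))]:
    z=np.load(n+'0.npz'); im,d=z['im'],z['d']; K,Rc,o,_=campose(n)
    x0,y0,x1,y1=box; m=np.zeros(d.shape,bool); m[y0:y1,x0:x1]=1
    f=im.astype(int); red=(f[...,0]>120)&(f[...,1]<80)&(f[...,2]<80)&m
    P,u,v=pts(d,m,K,Rc,o)
    top=P[:,2]>0.168; T=P[top]
    print(n,'top pts',len(T),T.min(0),T.max(0),np.median(T[:,2]),(T.min(0)+T.max(0))/2)
    (c,r)=cv2.minEnclosingCircle(T[:,:2].astype(np.float32)); print('circ',c,r)
    w=f.min(2)[v,u]>140; W=P[top&w]
    if len(W)>3:
        c=W.mean(0); U,S,V=np.linalg.svd(W[:,:2]-c[:2]); print('bar',c,len(W),np.degrees(np.arctan2(V[0,1],V[0,0])),W.max(0)-W.min(0))
    cr=cv2.resize(im[y0-20:y1+50,x0-20:x1+50],None,fx=5,fy=5,interpolation=cv2.INTER_NEAREST); save('crop_'+n,cr)
    if n=='top':
        f2=np.zeros(d.shape,bool); f2[190:270,190:275]=1
        P,u,v=pts(d,f2,K,Rc,o)
        fm=(P[:,2]>0.008)&(P[:,2]<0.03); F=P[fm]
        rect=cv2.minAreaRect(F[:,:2].astype(np.float32)); print('foot',rect,np.median(F[:,2]))
E
python3 m.py
```

```text
side top pts 440 [0.5278 0.1713 0.1681] [0.5786 0.2212 0.1807] 0.175894859215194 [0.5532 0.1962 0.1744]
circ (0.5547819137573242, 0.19478681683540344) 0.027712786570191383
bar [0.5562 0.1945 0.1765] 50 -149.28793816712394 [0.0355 0.0218 0.0073]
top top pts 662 [0.5283 0.1677 0.1684] [0.5774 0.2181 0.1795] 0.17600726213943807 [0.5528 0.1929 0.1739]
circ (0.5535168051719666, 0.19278523325920105) 0.025609511882066727
bar [0.5542 0.1934 0.1766] 82 -150.87591343922477 [0.0319 0.0209 0.0053]
foot ((0.5535762906074524, 0.19295485317707062), (0.11038310825824738, 0.11025168001651764), 30.10750961303711) 0.015653603527362392
```

Request:
servo_tool(steps=[[20,-19,-3,0,0,0],[53,-51,-6,0,0,0],[86,-83,-10,0,0,0],[119,-115,-13,0,0,0],[152,-147,-16,0,0,0],[185,-179,-20,0,0,0],[218,-211,-20,0,0,0],[250,-242,-20,0,0,0]], hand=0)

```text
clock: 1.65
position: [0.3716, -0.1869, 0.2517]
ee_rot: [0.0, 0.974, 0.226, 0.001]
contact_force: [0.8, 0.2, 0.7]
width: 0.0852
```

Request:
servo_tool(steps=[[34,-33,0,0,0,0],[68,-66,0,0,0,0],[102,-98,0,0,0,0],[136,-131,0,0,0,0],[170,-164,0,0,0,0],[204,-197,0,0,0,0],[240,-230,0,0,0,0],[272,-262,0,0,0,0]])

```text
clock: 2.45
position: [0.5004, 0.1688, 0.2515]
ee_rot: [0.0, 0.974, 0.227, 0.0]
contact_force: [1.0, -0.3, 1.5]
width: 0.0856
```

Request:
servo_tool(steps=[[0,0,0,0,0,0],[0,0,0,0,0,0]])

```text
clock: 2.65
position: [0.4996, 0.1672, 0.2509]
ee_rot: [0.0, 0.974, 0.228, -0.001]
contact_force: [-0.9, -0.7, -0.0]
width: 0.0858
```

```bash
cat > w.py <<'E'
from h import *
import sys
np.set_printoptions(precision=4,suppress=True)
tag=sys.argv[1]
s=telemetry.get_state(); im,d=cams.get_image('wrist'); save('wrist'+tag,im); np.savez('w'+tag,im=im,d=d)
print(s['clock'],s['qpos'],s['position'],s['ee_rot'],s['contact_force'],s['width'])
K,Rc,o,m=campose('wrist',s); print('o',o)
rs=spotter.outline_of('cap_center','wrist')
for r in rs:
    P,u,v=pts(d,r['region'],K,Rc,o); print(round(r['conf'],2),r['rect'],P.min(0),P.max(0),np.median(P,0))
P,u,v=pts(d,d>0,K,Rc,o); f=im.astype(int)[v,u]
k=(np.hypot(P[:,0]-.554,P[:,1]-.193)<.06)&(f[:,0]>110)&(f[:,1]<90)&(f[:,2]<90)
zt=np.percentile(P[k,2],60)
t=P[k&(P[:,2]>zt-.004)]
print('top z',np.median(t[:,2]),'circ',cv2.minEnclosingCircle(t[:,:2].astype(np.float32)),'pix',u[k].min(),u[k].max(),v[k].min(),v[k].max())
w=(np.hypot(P[:,0]-.554,P[:,1]-.193)<.03)&(P[:,2]>zt-.004)&(f.min(1)>140); W=P[w]
c=W.mean(0);V=np.linalg.svd(W[:,:2]-c[:2],full_matrices=False)[2]; print('bar',c,len(W),np.degrees(np.arctan2(V[0,1],V[0,0])),np.median(W[:,2]))
E
python3 w.py 1
```

```text
2.65 [ 0.1913  0.1929  1.5693 -0.0007  1.3804  1.303 ] [0.4996 0.1672 0.2509] [ 0.0003  0.9737  0.2276 -0.0005] [-0.9295 -0.6793 -0.0346] 0.08580798818199774
o [0.56   0.1981 0.3928]
0.84 [274.7, 98.5, 91.6, 91.8] [0.521  0.1619 0.0969] [0.5839 0.227  0.1781] [0.5545 0.1959 0.1755]
0.82 [142.8, 107.0, 51.4, 44.2] [ 0.4768  0.3133 -0.0016] [0.5178 0.3653 0.032 ] [0.4996 0.3295 0.0289]
0.71 [378.9, 1.5, 47.4, 50.0] [ 0.6608  0.1494 -0.002 ] [0.7005 0.1923 0.032 ] [0.6765 0.1725 0.0289]
top z 0.17544873056461555 circ ((0.5536697506904602, 0.19518281519412994), 0.025304162874817848) pix 263 379 79 196
bar [0.5542 0.1956 0.1762] 707 -151.21402165498526 0.17620121407223235
```

View pics/wrist1.png

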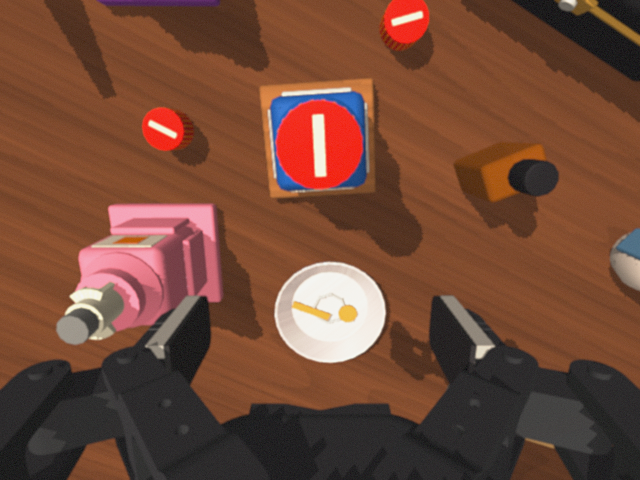

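Request:
servo_tool(steps=[[31,0,0,0,0,0],[61,0,0,0,0,0],[61,0,20,0,0,0],[61,0,45,0,0,0],[61,0,70,0,0,0],[61,0,95,0,0,0],[61,0,118,0,0,0],[61,0,118,0,0,0]])

```text
clock: 3.55
position: [0.5519, 0.1909, 0.1305]
ee_rot: [0.0, 0.974, 0.225, -0.004]
contact_force: [-0.1, -0.4, -1.0]
width: 0.0851
```

```bash
python3 w.py 2
python3 - <<'E'
from h import *
im,d=cams.get_image('side'); save('side2',cv2.resize(im[180:360,160:400],None,fx=3,fy=3))
E
```

```text
3.55 [ 0.2142  0.3649  1.6349 -0.0005  1.149   1.3309] [0.5519 0.1909 0.1305] [ 0.0002  0.9743  0.2252 -0.0036] [-0.1099 -0.3555 -0.976 ] 0.08514036895616348
o [0.6133 0.2217 0.272 ]
0.92 [230.0, 238.8, 165.7, 174.4] [ 0.3811  0.0976 -0.0017] [0.5797 0.2209 0.2052] [0.5611 0.1992 0.1753]
0.63 [401.7, 27.6, 73.4, 76.7] [ 0.6609  0.1456 -0.002 ] [0.7093 0.1924 0.0318] [0.679  0.1744 0.0289]
0.6 [69.5, 181.4, 80.8, 62.5] [ 0.4668  0.3132 -0.0021] [0.5182 0.3683 0.0316] [0.5026 0.3294 0.0287]
0.23 [233.0, 142.1, 160.5, 171.3] [ 0.5034  0.1221 -0.002 ] [0.6269 0.2691 0.165 ] [0.5807 0.2088 0.0987]
top z 0.17537160284764586 circ ((0.5440616607666016, 0.20851516723632812), 0.04168650507926941) pix 87 398 140 476
bar [0.555  0.1961 0.1762] 2048 -151.16141861013668 0.17619557213606812
```

View pics/wrist2.png

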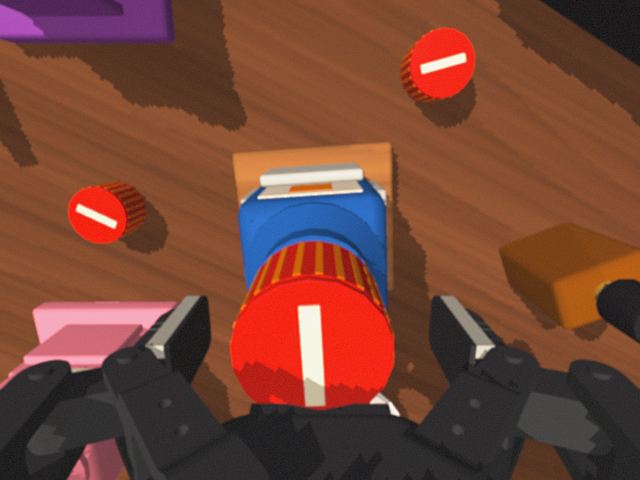

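View pics/side2.png

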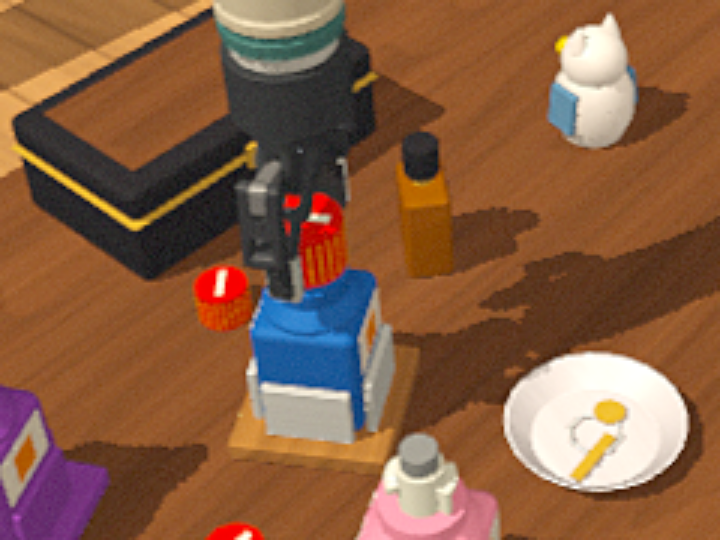

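Run:
```python
from h import *
s=telemetry.get_state();print(s['clock'],s['position'],s['ee_rot'],s['contact_force'])
```

```text
3.7 [0.55537058 0.19251628 0.13462428] [1.40869216e-04 9.74194648e-01 2.25707290e-01 9.93506010e-04] [ 0.66304207 -0.23993968  0.32556013]
```

Request:
servo_tool(steps=[[1,-2.5,0,0,0,0],[1,-2.5,0,0,0,0]])

```text
clock: 3.9
position: [0.5552, 0.1964, 0.1348]
ee_rot: [-0.0, 0.974, 0.226, 0.001]
contact_force: [1.1, -0.4, 1.2]
width: 0.0858
```

```bash
cat > avg.py <<'E'
from h import *
import sys
np.set_printoptions(precision=4,suppress=True)
S=[]
for i in range(int(sys.argv[1]) if len(sys.argv)>1 else 10):
    s=telemetry.get_state(); S.append(np.r_[s['position'],s['ee_rot'],s['contact_force'],s['moment'],s['width']]); im,d=cams.get_image('wrist')
S=np.array(S); m=S.mean(0)
print(s['clock'],'pos',m[:3],'sd',S[:,:3].std(0),'rot',m[3:7],'f',m[7:10],'mom',m[10:13],'w',m[13])
f=im.astype(int); red=((f[...,0]>120)&(f[...,1]<80)&(f[...,2]<80)); red[:250]=0; red[400:]=0;red[:,:215]=0;red[:,425:]=0
r=np.nonzero(red[330:350].sum(0)>8)[0]; print('cols',r.min(),r.max(),(r.min()+r.max())/2)
save('wavg',im); print('q6',s['qpos'][5])
E
python3 avg.py 10
```

```text
4.35 pos [0.5546 0.1962 0.1338] sd [0.0003 0.0001 0.0005] rot [0.0001 0.974  0.2265 0.0005] f [-0.1234 -0.0332  0.1988] mom [ 0.0005  0.0015 -0.0053] w 0.08544829140829448
cols 246 403 324.5
q6 1.3357658292415433
```

Request:
servo_tool(steps=[[-0.5,1.2,0,0,0,0],[-0.5,1.2,0,0,0,0],[-0.5,1.2,0,0,0,0]])

```text
clock: 4.7
position: [0.5544, 0.1947, 0.1333]
ee_rot: [0.0, 0.974, 0.226, -0.0]
contact_force: [-0.1, 0.2, 0.2]
width: 0.0856
```

Request:
servo_tool(steps=[[0,0,0,0,0,0],[0,0,0,0,0,0],[0,0,0,0,0,0],[0,0,0,0,0,0],[0,0,0,0,0,0],[0,0,0,0,0,0],[0,0,0,0,0,0],[0,0,0,0,0,0]], hand=255, grip_force=80)

```text
clock: 5.5
position: [0.5545, 0.1948, 0.1335]
ee_rot: [0.0, 0.974, 0.226, 0.0]
contact_force: [-1.1, -0.6, 4.1]
width: 0.0489
```

```bash
python3 avg.py 6
python3 - <<'E'
from h import *
im,d=cams.get_image('side'); save('side3',cv2.resize(im[180:360,160:400],None,fx=3,fy=3))
E
```

```text
5.75 pos [0.5545 0.1948 0.1334] sd [0.     0.     0.0001] rot [0.     0.974  0.2264 0.0001] f [-1.2083 -0.586   3.6551] mom [-0.0537  0.1449  0.0011] w 0.048798748448913486
cols 243 397 320.0
q6 1.333524271913995
```

View pics/wavg.png

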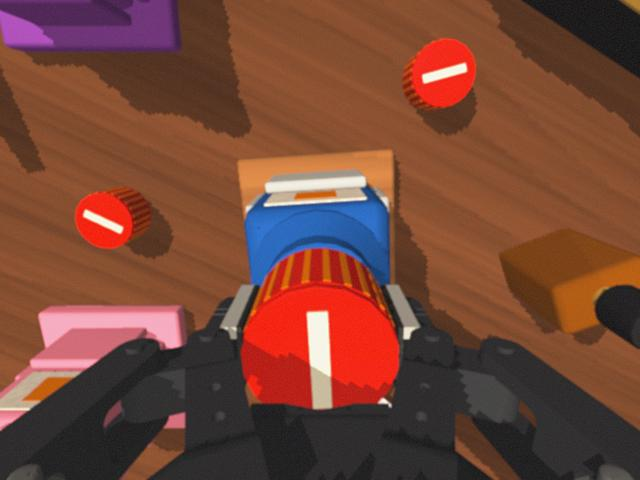

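View pics/side3.png

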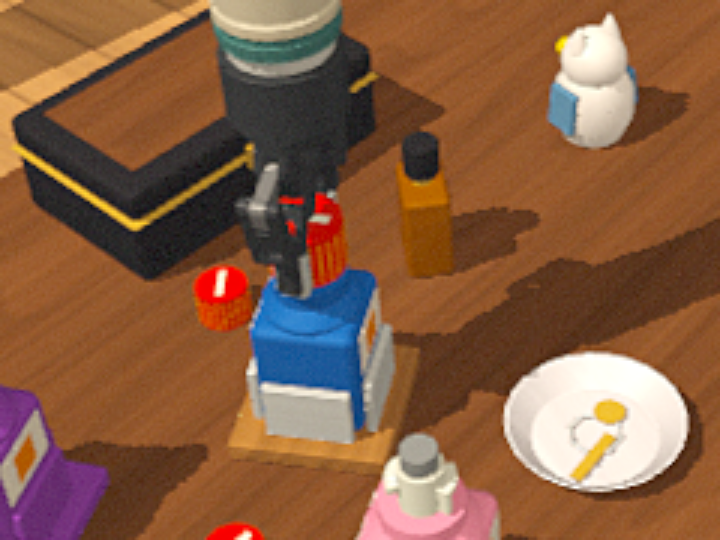

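Request:
servo_tool(steps=[[0,0,1,0,0,0],[0,0,2,0,0,0],[0,0,3,0,0,0],[0,0,4,0,0,0],[0,0,5,0,0,0],[0,0,6,0,0,0],[0,0,6,0,0,0],[0,0,6,0,0,0]])

```text
clock: 6.65
position: [0.5545, 0.1948, 0.1279]
ee_rot: [0.0, 0.974, 0.226, 0.0]
contact_force: [-2.3, -1.1, 6.7]
width: 0.0488
```

```bash
python3 avg.py 6; python3 w.py 4
```

```text
6.9 pos [0.5545 0.1948 0.1279] sd [0. 0. 0.] rot [0.0001 0.974  0.2264 0.0003] f [-2.2324 -0.6303  7.679 ] mom [-0.0933  0.2694 -0.0077] w 0.04883964734479782
cols 243 397 320.0
q6 1.333558054034748
6.95 [ 0.2195  0.3684  1.6364 -0.0001  1.1363  1.3336] [0.5545 0.1948 0.1279] [0.0001 0.974  0.2264 0.0003] [-2.8761 -0.4519  7.9683] 0.04872784142417588
o [0.6148 0.2254 0.2699]
0.86 [404.8, 38.8, 76.1, 73.2] [ 0.6609  0.1469 -0.0017] [0.7096 0.1926 0.0319] [0.6788 0.1747 0.0289]
0.58 [72.6, 186.7, 76.9, 65.4] [ 0.4787  0.3133 -0.0016] [0.5183 0.3684 0.0317] [0.5028 0.3295 0.0287]
0.55 [240.9, 247.1, 162.4, 164.3] [ 0.3946  0.1711 -0.0013] [0.5795 0.2211 0.2016] [0.5614 0.1997 0.1695]
top z 0.16965396544405065 circ ((0.547683835029602, 0.2102585732936859), 0.04169497638940811) pix 116 401 148 466
bar [0.5561 0.195  0.1703] 1988 -162.0138089827489 0.170463501931911
```

Request:
servo_tool(steps=[[0,0,0.8,0,0,0],[0,0,0.8,0,0,0],[0,0,0.8,0,0,-3],[0,0,0.8,0,0,-7],[0,0,0.8,0,0,-11],[0,0,0.8,0,0,-15],[0,0,0.8,0,0,-20],[0,0,0.8,0,0,-20]])

```text
clock: 7.85
position: [0.5557, 0.1951, 0.1275]
ee_rot: [0.0, 0.92, 0.393, 0.002]
contact_force: [-0.7, 0.0, 7.7]
width: 0.049
```

```bash
python3 avg.py 4
```

```text
8.0 pos [0.5557 0.1951 0.1275] sd [0. 0. 0.] rot [0.0003 0.9198 0.3923 0.0016] f [-0.5598 -0.1554  7.7379] mom [0.0074 0.0845 0.016 ] w 0.04885766083930404
cols 243 397 320.0
q6 0.9844321567553815
```

View pics/wavg.png

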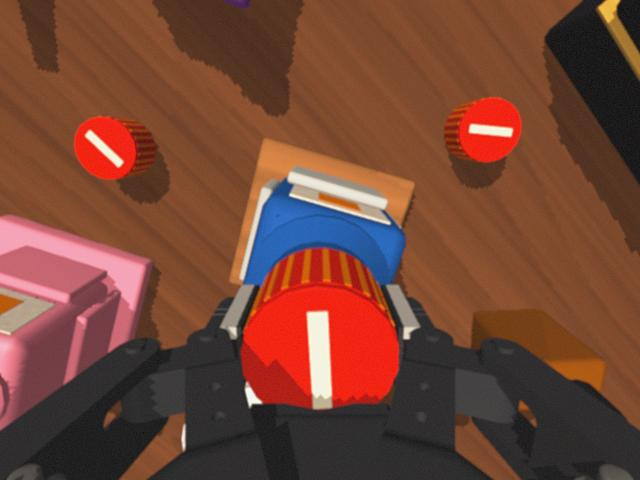

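The bar keeps its place relative to the fingers while the bottle turns in view, so the cap is turning. I'll carry on.

Request:
servo_tool(steps=[[0,0,0.3,0,0,-7],[0,0,0.3,0,0,-14],[0,0,0.3,0,0,-21],[0,0,0.3,0,0,-28],[0,0,0.3,0,0,-35],[0,0,0.3,0,0,-42],[0,0,0.3,0,0,-49],[0,0,0.3,0,0,-56]])

```text
clock: 8.85
position: [0.5559, 0.1954, 0.1274]
ee_rot: [0.001, 0.626, 0.78, 0.002]
contact_force: [-0.7, -1.0, 8.5]
width: 0.0489
```

Request:
servo_tool(steps=[[0,0,0,0,0,-5],[0,0,0,0,0,-5],[0,0,0,0,0,-5]])

```text
clock: 9.15
position: [0.5559, 0.1953, 0.1274]
ee_rot: [0.001, 0.594, 0.805, 0.002]
contact_force: [1.5, -0.2, 9.2]
width: 0.0486
```

```bash
python3 avg.py 4
```

```text
9.3 pos [0.5559 0.1953 0.1274] sd [0. 0. 0.] rot [0.0012 0.5936 0.8048 0.0016] f [0.0715 0.6812 8.9536] mom [0.0401 0.0614 0.0565] w 0.04872592598913046
cols 243 396 319.5
q6 -0.08026407237976592
```

View pics/wavg.png

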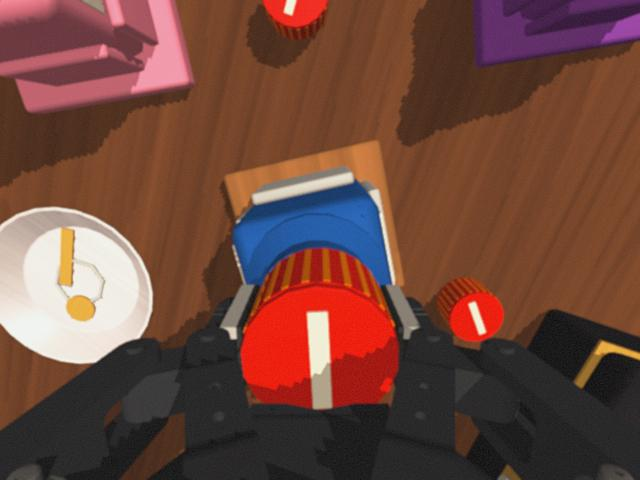

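Turned about 81° with the cap still in the same place in the grip. Now I'll lift it.

Request:
servo_tool(steps=[[0,0,-4,0,0,0],[0,0,-10,0,0,0],[0,0,-18,0,0,0],[0,0,-28,0,0,0],[0,0,-40,0,0,0],[0,0,-54,0,0,0],[0,0,-70,0,0,0],[0,0,-86,0,0,0]])

```text
clock: 10.15
position: [0.5543, 0.1948, 0.2133]
ee_rot: [0.0, 0.594, 0.805, -0.0]
contact_force: [0.6, 0.3, -1.0]
width: 0.0492
```

Request:
servo_tool(steps=[[0,0,-16,0,0,0],[0,0,-28,0,0,0],[0,0,-34,0,0,0],[0,0,-34,0,0,0],[0,0,-34,0,0,0],[0,0,-34,0,0,0]])

```text
clock: 10.75
position: [0.5539, 0.1946, 0.2452]
ee_rot: [-0.001, 0.594, 0.805, -0.001]
contact_force: [0.3, 0.3, -0.5]
width: 0.0488
```

```bash
python3 avg.py 5
python3 - <<'E'
from h import *
for n in ['side','top']:
    im,d=cams.get_image(n); save(n+'5',im); np.savez(n+'5.npz',im=im,d=d)
K,Rc,o,_=campose('side'); z=np.load('side5.npz'); P,u,v=pts(z['d'],z['d']>0,K,Rc,o); f=z['im'].astype(int)[v,u]
k=(np.hypot(P[:,0]-.554,P[:,1]-.194)<.05)&(P[:,2]>.2)&(f[:,0]>100)&(f[:,1]<90)&(f[:,2]<80)
print(k.sum(),P[k].min(0),P[k].max(0))
E
```

```text
10.95 pos [0.554  0.1947 0.2454] sd [0.0001 0.     0.0002] rot [-0.0005  0.5936  0.8048 -0.0006] f [-0.0899  0.0449 -0.6506] mom [-0.0058 -0.0077  0.0028] w 0.04884406449632107
cols 242 397 319.5
q6 -0.08017470130750351
599 [0.50912202 0.16305254 0.24981454] [0.58359365 0.22835045 0.58327122]
```

View pics/side5.png

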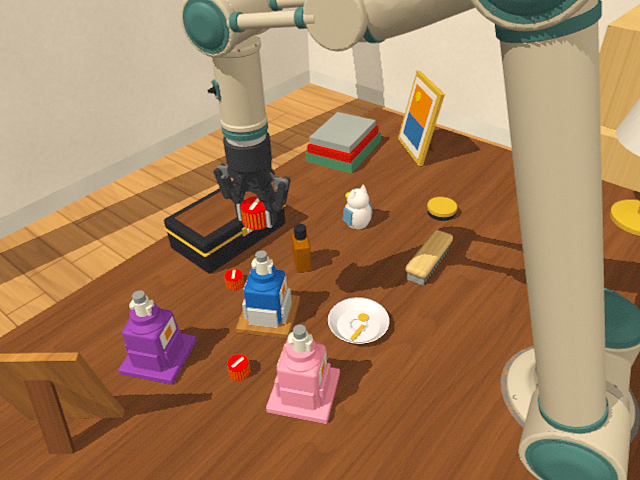

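View pics/wavg.png

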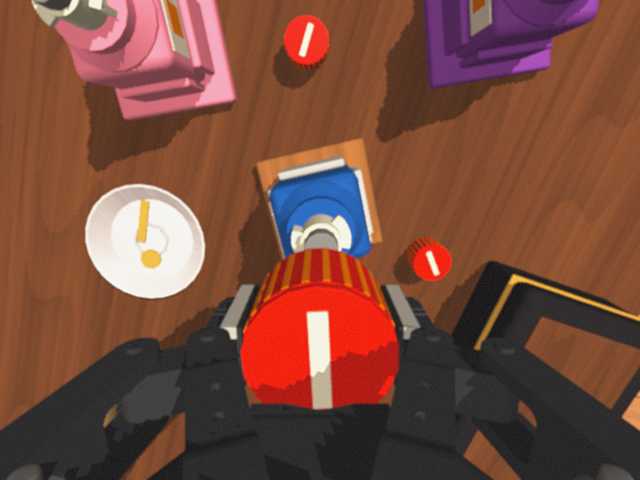

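The side view shows the cap held at (254,213) above the open bottle, whose grey plug now shows at (262,257). Everything else is where it was. I'll hand it in.

```bash
python3 -c "
from rig import sign_off
print(sign_off())"
```

```text
the job is handed in; nothing more can be done
None
```

The blue bottle is open, and I handed the job in at about 11 s of the 35 s limit with the gripper holding the cap level above the neck. The hand-in gives no verdict, so what follows rests on my own checks.

- **Press:** I gripped the cap at 80 N and pressed it down about 6 mm. The wrist camera measured 5.8 mm when pressed, and the wrist force reached 8–9 N, which fits the spring.
- **Twist:** The gripper turned about 81° counter-clockwise with the cap kept down. The white bar stayed fixed relative to the fingers, so the cap turned with them.
- **Lift:** I raised it about 118 mm straight up.

**Last checks:**
- **Height and position:** The cap's lower edge is at about z = 0.250 m, some 78 mm above the plug. Its centre is within about 2 mm of the bottle's axis, and the tool is vertical to within about 0.2°.
- **Grip and contact:** The finger opening is steady at 48.8 mm. The wrist force is only about −0.65 N, so nothing is touching the bottle.
- **Rest of the dresser:** In the side picture everything else looks where it was; I compared it by eye and did not measure it.

**Disagreements:**
- The three cameras differed by about 2 mm on the cap's y position, so I took a middle value.
- One bar angle while pressed read −162° instead of −151°. I put it down to stray pixels, since the bar looked unmoved in the grip in the next picture.

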